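# Turn the drying biscuits over and restart the dryer

## Robot

A 6-joint arm with a two-finger parallel gripper is mounted at the origin on the work surface. World frame = base frame: x ahead of the robot, y to its left, z up, the work surface at z = 0. Lengths are in m, angles in rad, forces in N, time in s.
With the tool pointing down it reaches from about 0.35 to 0.975 m from the base axis. Payload 4.9 kg.
Tool frame: the origin (TCP) lies where the fingers leave the gripper's body, on its centre line; the fingertips stand 73 mm ahead of it and the grasp point (between the pads) lies 54 mm ahead of it; z points along the fingers, y is the direction in which the jaws open and shut (so a half turn about z gives the same grasp; the last joint's range is limited). The gripper opens to 85 mm and grips with 20 to 120 N. Pads are 22 mm wide; open, the fingers measure 114 mm over their backs; the gripper's body (76 mm by 85 mm) begins 54 mm behind the grasp point. The pads swing forward as they close: fully open they stand 13 mm farther back than shut.
Start: joints at [-1.409, 0.053, 1.613, -0, 1.476, -0.119], TCP at [0.173, -0.601, 0.304] pointing down, gripper open.
Joint ranges: [-3.01, 3.01], [-1.01, 2.22], [0.06, 2.58], [-1.02, 4.17], [0.09, 2.62], [-3.14, 3.14]. Speed limits (rad/s): [2.57, 2.57, 3.14, 3.14, 3.14, 3.14].

## Interface

Orientations are given as a rotation vector (axis times angle).
In Python, from station import monitor, vision, workorder gives the robot as it stands.
- The arm moves only by the tool arm_command, never from a script. Its argument "rows" is text: rows parted by semicolons, each of 6 numbers parted by spaces: the shift along the world's x, y, z in mm, then the turn, a rotation vector about the world's x, y, z in degrees. In form: tx ty tz wx wy wz; .... A call has 1 to 12 rows; each row is the pose to reach, as a shift and turn from the pose measured when the call began; what a row does not reach only later rows make up. A row lasts 1/8 s, in which the tool goes at most 62.5 mm and 10.7 degrees, less where a joint would pass 70% of its speed; a pose out of reach is approached as far as the arm can. A call with a gripper value outside its range is refused whole. "jaw" is the opening, from 0 (shut) to 1 (fully open), set as the call begins (left out, the last holds). The fingers move at their own pace and stop on an object; "squeeze" is the grip in N (left out, the last holds). Time passes only in rows, so rows that repeat a pose let the fingers close. It gives the time, the measured TCP pose, the force and the opening at its end, in the units of the state.
- monitor.get_obs(): the state, without advancing time (a new reading comes with each control period).
- vision.get_image(name): name is "scene" or "top"; returns a dict with "frame" (480x640x3 uint8, red, green, blue), "vfov" (degrees; the focal length in pixels is half the picture's height over the tangent of half this angle, whatever the lens; pixels are square), "cx", "cy" (the principal point, pixels), "R" (3x3) and "t" (3): a world point X has camera coordinates R X + t. Camera axes: x right, y down, z forward; pixel columns grow to the right and rows downward; lengths in m; the calibration is good to about 2 mm. A picture is of the moment at which its call begins. There is no depth.
- workorder.finish_job(): hands the job in, once; it reports no verdict.
The state is a dict: "t": time; "q": joint angles; "dq": joint speeds; "effort": joint torques, N m; "tool_pos": TCP position; "tool_rot": TCP orientation; "contact_force": force on the tool from outside, world axes, zero at the start; "wrist_torque": the same for the moment, N m; "opening": finger opening in m.
Only numpy, scipy, OpenCV 4.12 (cv2) and the standard library are available. Lean on these libraries where they do the work, as an engineer would, in place of code of your own. Each camera call takes 0.05 s, during which the arm holds its last target. There are 200 camera calls.

## Task

The biscuits in the benchtop dryer are half done: pull the tray out to its stop and turn every biscuit over so that all lie flat on the tray, brown side up and pale pricked side down (standing each one up and tipping it over against the inside of the tall tray front works well). Then push the tray fully home with the biscuits on it and, last of all, press the green button on top to restart the dryer. Leave the cutter, the scraper and the jar on the bench where they are.

Things in the scene. Friction and masses are not known exactly. Their poses are not given: they have to be found in the camera images.
- dryer: stainless benchtop dryer 400 (its x) x 420 (its y) x 140 mm high, fixed; origin at the centre of its underside on the bench; its front looks to its own -x. The top plate (125 to 140 mm high) covers everything inside; the tray opening is in the front
- tray (a joint): how far the tray is pulled out: 0 = fully home, grows as it slides to the dryer's -x, stop at 0.26 m; it slides with about 4 N of friction and stays where it is left
- tray_floor (a point): centre of the upper face of the tray's flat floor (45 mm above the bench), moves with the tray; axes as the dryer's (x points into the dryer, z up). The floor measures 300 (x) x 350 (y) mm inside; sides and back have a rim 5 mm thick, 22 mm high. With the tray at its stop the floor is clear of the dryer from its front end (x = -150 mm) to x = +110 mm, where the dryer's front begins
- tray_fence (a point): middle of the top edge of the inside face of the tall tray front, a steel panel 18 mm thick and 420 mm wide, closing the tray at x = -150 mm of tray_floor; its top edge is 70 mm above the tray floor
- tray_handle (a point): middle of the tray's black bar handle, a horizontal round bar 11 mm thick and 160 mm long, running along the dryer's y, 95 mm above the bench and 35 mm in front of the outer face of the tray front; it can be taken from above with one finger between bar and panel
- biscuit_a: slab biscuit, a flat rounded oblong 92 (its x) x 50 (its y) x 14 mm (its z), about 60 g; origin at its centre. Its +z face is pale with rows of prick holes, its -z face is plain dark brown. At the start it lies on the tray pale face up, its long side roughly along the tray's sliding direction, in one of three lanes about 88 mm apart across the tray; it may be absent (None from the start)
- biscuit_b: as biscuit_a
- biscuit_c: as biscuit_a
- start_button_top (a point): centre of the top of the green push button (32 mm across) on the dryer's top; pressed straight down
- start_button (a joint): travel of the green button: 0 = up, 0.006 m = fully down (about 5 N, springs back)
- cutter: red plastic biscuit cutter, ring 84 mm across and 22 mm high, lying on the bench; leave alone; origin at the centre of its underside
- scraper: bench scraper, steel blade with a wooden handle, about 130 x 130 mm, 21 mm high, lying on the bench; leave alone; origin under its middle
- oat_jar: terracotta-coloured jar with a metal cap, 76 mm across, 120 mm high, standing on the bench; leave alone; origin at the centre of its underside

How it is judged:
By the outcome, as a careful person would: the job done as asked, in the order asked, and still so for the second after the job is handed in, with the robot touching nothing.
Of biscuit_a, biscuit_b, biscuit_c only 2 to 3 are there at a start; the rules pass over those that are not, and their reading is None.
At some moment in a run one of biscuit_a, biscuit_b, biscuit_c may be knocked a few centimetres aside while the robot is not near it.
Once in a run the grip may slacken for a moment while it holds something.
It also fails if it takes over 210 s, if anything falls off the work surface, if the arm or the gripper's body presses on something with over 40 N, if the wrist force passes 120 N, or if a joint passes its speed limit or range.

## Working session

There is one attempt and no reset: what is moved stays moved. The work goes in short steps, Python scripts to look and compute and a tool call to move; the robot and the scene stay as the last step left them, time stands still between calls to the robot, and variables do not carry over. Pictures are saved under pics/ and viewed, about 12 in all and at most 16, crops included, and the job is handed in when it is done.

Besides the shell and the picture viewer there is one more tool, called after "Request:" as name(argument=value, ...) on one line, values as JSON. arm_command: Moves the arm, as the interface text tells. Its arguments: {"type":"object","properties":{"rows":{"type":"string"},"jaw":{"type":"number"},"squeeze":{"type":"number"}},"required":["rows"]}

```bash
ls; mkdir -p pics; cat > h.py <<'E'
import numpy as np, cv2, pickle
from station import monitor, vision, workorder
def snap(name, fn=None):
    d=vision.get_image(name); 
    pickle.dump(d,open(f'{name}.pkl','wb'))
    if fn: cv2.imwrite(f'pics/{fn}.png',cv2.cvtColor(d['frame'],cv2.COLOR_RGB2BGR))
    return d
def cam(d):
    f=240/np.tan(np.radians(d['vfov'])/2); return f,d['cx'],d['cy'],np.array(d['R']),np.array(d['t'])
def unproj(d,u,v,z):
    f,cx,cy,R,t=cam(d); c=-R.T@t; r=R.T@np.array([(u-cx)/f,(v-cy)/f,1]); return c+r*(z-c[2])/r[2]
def proj(d,X):
    f,cx,cy,R,t=cam(d); p=R@np.array(X)+t; return np.array([cx+f*p[0]/p[2],cy+f*p[1]/p[2]])
def load(name): return pickle.load(open(f'{name}.pkl','rb'))
E
python3 - <<'E'
from h import *
for n in('scene','top'):
    d=snap(n,n+'0'); f,cx,cy,R,t=cam(d); print(n,f,cx,cy,'cam at',-R.T@t,'\n',R.round(3), d.keys())
o=monitor.get_obs(); print(o)
E
```

```text
pics
scene 496.2810796761621 322.4986537434563 240.58453731271194 cam at [ 1.11679545 -0.65433017  0.7955596 ] 
 [[ 0.678  0.735  0.017]
 [ 0.475 -0.421 -0.773]
 [-0.561  0.532 -0.634]] dict_keys(['frame', 'vfov', 'cx', 'cy', 'R', 't'])
top 623.4888915861278 311.534677475127 239.75648139310277 cam at [ 0.32871787 -0.07169458  1.48745287] 
 [[ 0.026 -1.     0.009]
 [-0.99  -0.027 -0.138]
 [ 0.138 -0.006 -0.99 ]] dict_keys(['frame', 'vfov', 'cx', 'cy', 'R', 't'])
{'t': 0.1, 'q': array([-1.40898301e+00,  5.33362333e-02,  1.61417125e+00, -1.99472058e-06,
        1.47598986e+00, -1.19006124e-01]), 'dq': array([ 0.00035138,  0.00032368, -0.0041509 , -0.00057235, -0.00055153,
        0.00060684]), 'effort': array([-6.95836352e-04, -3.94904959e+01, -3.71366322e+01, -1.58346743e-04,
        3.96289834e-03, -8.54556447e-06]), 'tool_pos': array([ 0.17314099, -0.6000916 ,  0.30274898]), 'tool_rot': array([-3.10878991e+00, -4.39395978e-01,  6.71096301e-05]), 'contact_force': array([ 0.11979651, -0.05507901,  0.35671501]), 'wrist_torque': array([ 0.02108588, -0.02762868,  0.02378   ]), 'opening': 0.08525554171359102}
```

View pics/scene0.png

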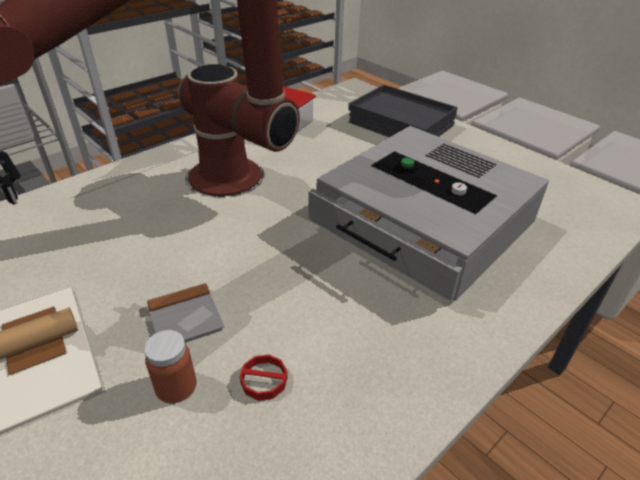

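View pics/top0.png

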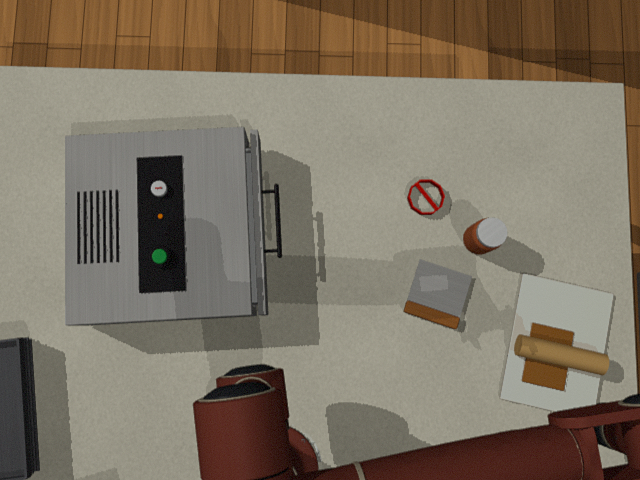

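The dryer is on the left with its front facing about world -y. The handle ends are at (277,184) and (280,257) and the button is at (160,256) in the top view. The cutter is at (426,197), the jar at (487,237) and the scraper at (440,293).

```bash
python3 - <<'E'
from h import *
d=load('top')
P=lambda u,v,z:(unproj(d,u,v,z)*1000).round(1)
for u,v in[(66,136),(245,127),(251,316),(67,324)]: print('plate',P(u,v,.14))
for u,v in[(277,184),(280,257)]: print('handle',P(u,v,.1))
print('button',P(160,256,.146))
print('cut',P(426,197,.02),'jar',P(491,233,.12),'scr',P(440,293,.01), P(461,328,.02),P(407,312,.02),P(419,261,0))
for u,v in[(259,130),(267,315)]: print('front',P(u,v,.115))
s=load('scene'); 
for u,v in[(344,227),(395,255)]: print('handle scene',(unproj(s,u,v,.095)*1000).round(1))
print('button scene',(unproj(s,407,162,.146)*1000).round(1))
E
```

```text
plate [734.7 472.9 140. ]
plate [767.1  76.  140. ]
plate [348.2  45.9 140. ]
plate [320.9 437.4 140. ]
handle [648.1   2.2 100. ]
handle [481.5 -10.2 100. ]
button [471.5 246.8 146. ]
cut [ 644.8 -352.4   20. ] jar [ 545.8 -478.2  120. ] scr [ 416.  -387.8   10. ] [ 335.1 -434.6   20. ] [ 368.9 -308.1   20. ] [ 491.9 -339.6    0. ]
front [769.1  46.6 115. ]
front [351.7  13.3 115. ]
handle scene [494.3   3.6  95. ]
handle scene [637.3  16.9  95. ]
button scene [452.8 268.8 146. ]
```

```bash
python3 - <<'E'
from h import *
for n in('top','scene'):
    d=load(n); im=d['frame'].astype(int)
    m=(im[...,1]>im[...,0]+40)&(im[...,1]>im[...,2]+25)
    y,x=np.nonzero(m); print(n,x.mean(),y.mean(),len(x),x.min(),x.max(),y.min(),y.max(),(unproj(d,x.mean(),y.mean(),.148)*1000).round(1))
s=load('scene')
for X in[(734.7,472.9,140),(767.1,76,140),(348.2,45.9,140),(320.9,437.4,140),(648,2,95),(481,-10,95),(471.5,246.8,146),(645,-352,0),(545.8,-478.2,120)]: print(X,proj(s,np.array(X)/1000).round(1))
cv2.imwrite('pics/c1.png',cv2.resize(cv2.cvtColor(s['frame'][120:300,300:560],cv2.COLOR_RGB2BGR),None,fx=3,fy=3,interpolation=cv2.INTER_CUBIC))
E
```

```text
top 158.94972067039106 255.89944134078212 179 152 166 249 263 [471.4 248.6 148. ]
scene 407.25 161.05882352941177 68 402 413 158 164 [452.2 270.1 148. ]
(734.7, 472.9, 140) [547.8 180.4]
(767.1, 76, 140) [465.6 257. ]
(348.2, 45.9, 140) [315.3 178.2]
(320.9, 437.4, 140) [409.  126.8]
(648, 2, 95) [394.2 260.5]
(481, -10, 95) [335.8 226.7]
(471.5, 246.8, 146) [407.1 167.8]
(645, -352, 0) [263.2 381.1]
(545.8, -478.2, 120) [164.  344.6]
```

View pics/c1.png

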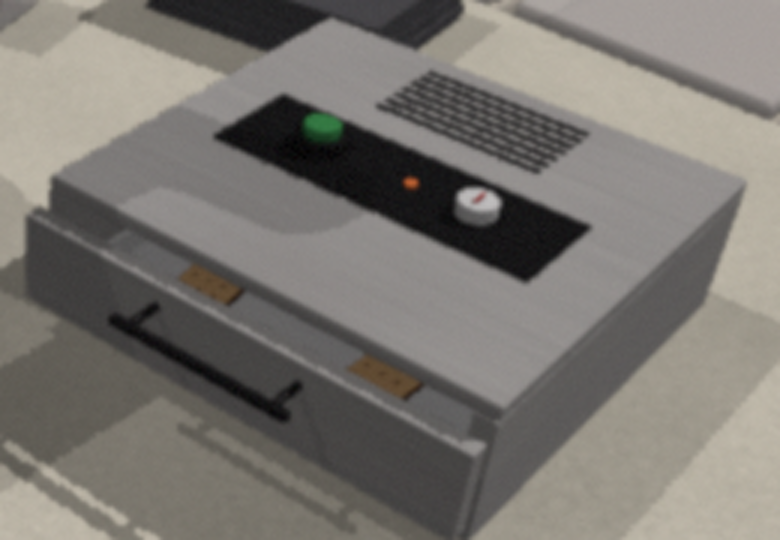

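Request:
arm_command(rows="390 603 -20 0 0 -12;390 603 -20 0 0 -12;390 603 -20 0 0 -12;390 603 -20 0 0 -12;390 603 -20 0 0 -12;390 603 -20 0 0 -12;390 603 -20 0 0 -12;390 603 -20 0 0 -12;390 603 -20 0 0 -12;390 603 -20 0 0 -12;390 603 -20 0 0 -12;390 603 -20 0 0 -12", jaw=0.3)

```text
t: 1.6
tool_pos: [0.5638, 0.0057, 0.282]
tool_rot: [-3.137, -0.117, 0.001]
contact_force: [-0.3, -0.3, 0.7]
opening: 0.0254
```

```bash
python3 - <<'E'
from h import *
from scipy.optimize import least_squares
s,d=load('scene'),load('top')
def tri(a,b):
    r=least_squares(lambda X:np.r_[proj(d,X)-a,proj(s,X)-b],[.5,0,.1]); return (r.x*1000).round(1), r.fun.round(1)
print('button',tri((159,256),(407.2,160.5)))
print('handle c',tri((278.5,220.5),(366.8,242.2)))
print('handle e1',tri((277,184),(396,257.7)),'e2',tri((280,257),(337.7,226.7)))
o=monitor.get_obs(); print(o['t'],o['q'].round(3),o['tool_pos'].round(4),o['tool_rot'].round(3),o['opening'])
E
```

```text
button (array([469.5, 244.3, 167. ]), array([-0.2, -0.2, -0.3,  0. ]))
handle c (array([566.9,  -1.5,  96.9]), array([-1. , -1. , -1.4,  0.1]))
handle e1 (array([648.8,   3.3, 102.5]), array([-0.5, -0.6, -0.7,  0.1])) e2 (array([483.2,  -8.6,  95.5]), array([-0.6, -0.6, -0.8,  0.1]))
1.6 [-0.123 -0.078  1.779  0.002  1.442  1.374] [0.5638 0.0057 0.282 ] [-3.137e+00 -1.170e-01  1.000e-03] 0.025353449837399684
```

Request:
arm_command(rows="1 -5 -40 0 0 0;1 -5 -80 0 0 0;1 -5 -115 0 0 0;1 -5 -130 0 0 0;1 -5 -133 0 0 0;1 -5 -133 0 0 0")

```text
t: 2.35
tool_pos: [0.5656, 0.0006, 0.1504]
tool_rot: [-3.137, -0.116, -0.002]
contact_force: [-0.9, 0.0, 0.0]
opening: 0.0258
```

```bash
python3 - <<'E'
from h import *
d=snap('scene'); t=snap('top')
a=cv2.resize(d['frame'][170:320,280:480],None,fx=3,fy=3,interpolation=cv2.INTER_CUBIC)
cv2.imwrite('pics/g1.png',cv2.cvtColor(a,cv2.COLOR_RGB2BGR))
E
```

```text
(no output)
```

View pics/g1.png

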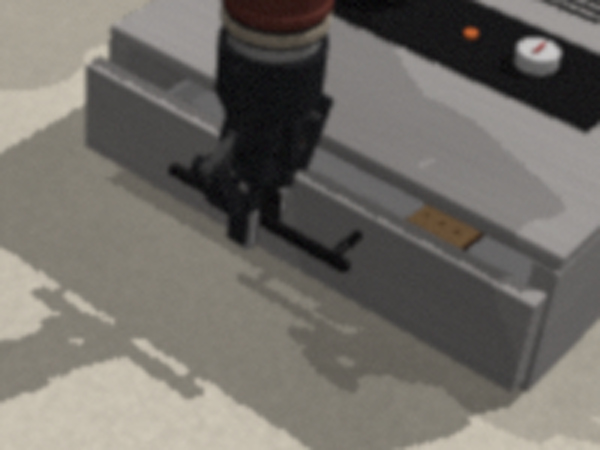

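The fingers straddle the bar, one between bar and panel.

Request:
arm_command(rows="0 0 0 0 0 0;0 0 0 0 0 0;0 0 0 0 0 0;0 0 0 0 0 0;0 0 0 0 0 0", jaw=0, squeeze=60)

```text
t: 3.08
tool_pos: [0.5664, 0.0005, 0.152]
tool_rot: [-3.138, -0.117, -0.005]
contact_force: [-2.1, 1.1, 5.7]
opening: 0.0086
```

Request:
arm_command(rows="1 -15 0 0 0 0;3 -40 0 0 0 0;5 -70 0 0 0 0;7 -100 0 0 0 0;9 -130 0 0 0 0;11 -160 0 0 0 0;13 -190 0 0 0 0;15 -215 0 0 0 0;17 -235 0 0 0 0;18 -250 0 0 0 0;18 -257 0 0 0 0;18 -257 0 0 0 0")

```text
t: 4.58
tool_pos: [0.5864, -0.2493, 0.1521]
tool_rot: [-3.121, -0.117, -0.011]
contact_force: [5.3, 25.5, 7.5]
opening: 0.0083
```

Request:
arm_command(rows="0 -12 0 0 0 0;0 -12 0 0 0 0;0 -12 0 0 0 0")

```text
t: 4.95
tool_pos: [0.5867, -0.2508, 0.1519]
tool_rot: [-3.096, -0.119, -0.006]
contact_force: [-3.9, 36.9, 15.2]
opening: 0.0087
```

```bash
python3 - <<'E'
from h import *
t=snap('top')
a=cv2.resize(t['frame'][90:350,190:460],None,fx=2.2,fy=2.2,interpolation=cv2.INTER_CUBIC)
cv2.imwrite('pics/t1.png',cv2.cvtColor(a,cv2.COLOR_RGB2BGR))
E
```

```text
(no output)
```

View pics/t1.png

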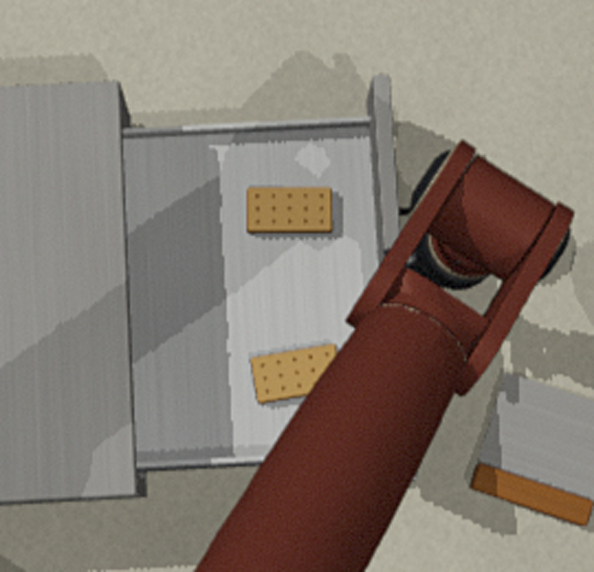

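The tray is at its stop: pulling harder did not move it. Two biscuits are there, both pale side up, and the middle lane is empty. Next I release and lift.

Request:
arm_command(rows="0 3 0 0 0 0;0 3 0 0 0 0;0 3 0 0 0 0;0 3 0 0 0 0", jaw=0.3)

```text
t: 5.5
tool_pos: [0.5866, -0.2487, 0.1519]
tool_rot: [-3.097, -0.117, -0.007]
contact_force: [0.1, -0.7, 0.1]
opening: 0.0258
```

Request:
arm_command(rows="0 0 40 0 0 0;0 0 90 0 0 0;-20 -50 150 0 0 0;-60 -100 200 0 0 0;-60 -100 200 0 0 0;-60 -100 200 0 0 0;-60 -100 200 0 0 0", jaw=0.8)

```text
t: 6.38
tool_pos: [0.5264, -0.3485, 0.3507]
tool_rot: [-3.095, -0.116, -0.005]
contact_force: [-0.2, -0.5, -0.4]
opening: 0.0683
```

```bash
python3 - <<'E'
from h import *
t=snap('top');s=snap('scene')
a=cv2.resize(t['frame'][100:340,220:420],None,fx=2.5,fy=2.5,interpolation=cv2.INTER_CUBIC)
cv2.imwrite('pics/t2.png',cv2.cvtColor(a,cv2.COLOR_RGB2BGR))
o=monitor.get_obs(); print(o['t'],o['q'].round(3),o['tool_pos'].round(4),o['tool_rot'].round(3),o['opening'])
E
```

```text
6.475 [-0.713  0.056  1.534  0.034  1.581  0.781] [ 0.5266 -0.3478  0.3498] [-3.094e+00 -1.180e-01 -3.000e-03] 0.06846206827608982
```

View pics/t2.png

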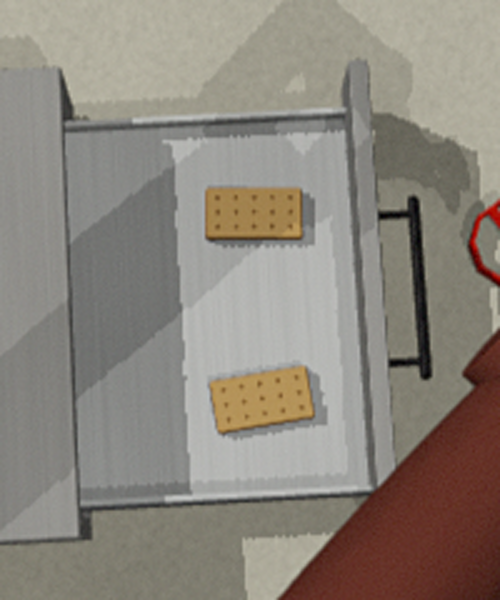

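Request:
arm_command(rows="0 0 0 10 0 0;0 0 0 20 0 0;0 0 0 30 0 0;0 0 0 30 0 0")

```text
t: 6.98
tool_pos: [0.5265, -0.3481, 0.3463]
tool_rot: [-2.569, -0.095, -0.024]
contact_force: [0.4, 0.8, -0.4]
opening: 0.0683
```

```bash
python3 - <<'E'
from h import *
t=load('top')
c=lambda L,z:[(unproj(t,x/2.5+220,y/2.5+100,z)*1000).round(1) for x,y in L]
for L in([(206,187),(301,187),(302,236),(206,237)],[(210,381),(304,366),(313,415),(219,431)]):
    p=np.array(c(L,.059)); print(p.tolist(),'ctr',p.mean(0).round(1),'len',np.linalg.norm(p[0]-p[1]).round(1),'wid',np.linalg.norm(p[0]-p[3]).round(1)); v=p[1]-p[0]+p[2]-p[3]; print('ang',np.degrees(np.arctan2(v[1],v[0])))
print('fence top inner',c([(346,68),(374,486)],.115),'handle',c([(414,200),(426,375)],.1),'floor front', c([(338,130),(350,478)],.045),'dryer front',c([(62,68),(80,541)],.14))
o=monitor.get_obs(); print(o['t'],o['q'].round(3),o['tool_pos'].round(4),o['tool_rot'].round(3),o['opening'])
E
```

```text
[[681.3, -54.4, 59.0], [683.9, -143.6, 59.0], [637.0, -145.5, 59.0], [633.5, -55.8, 59.0]] ctr [658.9 -99.8  59. ] len 89.2 wid 47.8
ang -88.04712743329866
[[498.1, -63.3, 59.0], [514.5, -149.8, 59.0], [469.3, -159.0, 59.0], [452.2, -72.9, 59.0]] ctr [ 483.5 -111.2   59. ] len 88.0 wid 46.9
ang -79.01600765246688
fence top inner [array([ 782.4, -179.7,  115. ]), array([ 402.6, -210.4,  115. ])] handle [array([ 664.5, -244.9,  100. ]), array([ 504. , -257.2,  100. ])] floor front [array([ 744.1, -178.5,   45. ]), array([ 413.1, -195.1,   45. ])] dryer front [array([766.7,  76.4, 140. ]), array([347.4,  43.8, 140. ])]
6.975 [-0.824  0.219  1.414  0.4    1.923  0.732] [ 0.5265 -0.3481  0.3463] [-2.569 -0.095 -0.024] 0.06829617597790683
```

```bash
cat >> h.py <<'E'
from scipy.spatial.transform import Rotation as Ro
def target(tilt,yaw):
    "tool orientation: jaw axis at yaw deg, fingers tilted towards dryer (+) by tilt deg"
    a,y=np.radians(tilt),np.radians(yaw)
    j=np.array([np.cos(y),np.sin(y),0]); n=np.array([-j[1],j[0],0])
    z=np.sin(a)*n+np.array([0,0,-np.cos(a)]); return np.c_[np.cross(j,z),j,z]
def delta(pos,tilt,yaw):
    o=monitor.get_obs(); R0=Ro.from_rotvec(o['tool_rot'])
    dp=(np.array(pos)-o['tool_pos']*1000); dr=np.degrees((Ro.from_matrix(target(tilt,yaw))*R0.inv()).as_rotvec())
    print('dp',dp.round(0),'dr',dr.round(1))
def state():
    o=monitor.get_obs(); R=Ro.from_rotvec(o['tool_rot']).as_matrix()
    print(round(o['t'],2),'q',o['q'].round(2),'p',(o['tool_pos']*1000).round(1),'z',R[:,2].round(3),'jaw',R[:,1].round(3),'tip',(o['tool_pos']*1000+73*R[:,2]).round(1),'F',o['contact_force'].round(1),'op',o['opening'].round(4))
E
python3 - <<'E'
from h import *
delta((658,-31,220),-40,2)
E
```

```text
dp [ 131.  317. -126.] dr [-58.2   4.7  92.4]
```

Request:
arm_command(rows="131 317 -20 -58 5 92;131 317 -20 -58 5 92;131 317 -20 -58 5 92;131 317 -20 -58 5 92;131 317 -20 -58 5 92;131 317 -20 -58 5 92;131 317 -20 -58 5 92;131 317 -20 -58 5 92;131 317 -20 -58 5 92;131 317 -20 -58 5 92;131 317 -20 -58 5 92;131 317 -20 -58 5 92")

```text
t: 8.48
tool_pos: [0.6574, -0.0304, 0.3267]
tool_rot: [1.791, 1.838, -0.652]
contact_force: [-0.5, 0.4, -0.2]
opening: 0.0681
```

```bash
python3 - <<'E'
from h import *
state(); delta((658,-31,111),-40,2)
E
```

```text
Traceback (most recent call last):
  File "h.py", line 27, in state
    print(round(o['t'],2),'q',o['q'].round(2),'p',(o['tool_pos']*1000).round(1),'z',R[:,2].round(3),'jaw',R[:,1].round(3),'tip',(o['tool_pos']*1000+73*R[:,2]).round(1),'F',o['contact_force'].round(1),'op',o['opening'].round(4))
                                                                                                                                                                                                             ^^^^^^^^^^^^^^^^^^
AttributeError: 'float' object has no attribute 'round'
```

```bash
sed -i "s/o\['opening'\].round(4)/round(o['opening'],4)/" h.py; cat >> h.py <<'E'
def biscuits(z=.059):
    t=snap('top'); im=t['frame'].astype(int); m=((im[...,0]-im[...,2]>45)&(im[...,1]-im[...,2]>15)).astype(np.uint8); m[:120]=0; m[310:]=0; m[:,:235]=0; m[:,375:]=0
    for c in cv2.findContours(m,cv2.RETR_EXTERNAL,cv2.CHAIN_APPROX_NONE)[0]:
        if cv2.contourArea(c)<60: continue
        p=np.array([unproj(t,*q,z)[:2]*1000 for q in c[:,0].astype(float)],np.float32)
        (cx,cy),wh,a=cv2.minAreaRect(p); v=cv2.fitLine(p,cv2.DIST_L2,0,.01,.01).ravel()
        print('bisc',round(cx),round(cy),'size',np.round(wh),'ang',round(a,1),'rgb',im[...,:3][m>0].mean(0).round())
E
python3 - <<'E'
from h import *
state(); delta((658,-31,111),-40,2); biscuits()
E
```

```text
8.47 q [ 0.04  0.15  1.55 -0.7   1.48  0.1 ] p [657.4 -30.4 326.7] z [ 0.016 -0.642 -0.766] jaw [ 1.     0.026 -0.001] tip [658.6 -77.3 270.7] F [-0.5  0.4 -0.2] op 0.0681
dp [   1.   -1. -216.] dr [-0.  -0.1  0.5]
bisc 484 -111 size [49. 90.] ang 11.1 rgb [173. 140.  85.]
bisc 658 -99 size [48. 89.] ang 1.6 rgb [173. 140.  85.]
```

Request:
arm_command(rows="1 0 -50 0 0 0;1 0 -100 0 0 0;1 0 -150 0 0 0;1 0 -190 0 0 0;1 0 -205 0 0 0;1 0 -212 0 0 0;1 0 -214 0 0 0;1 0 -214 0 0 0")

```text
t: 9.52
tool_pos: [0.6597, -0.0309, 0.1148]
tool_rot: [1.791, 1.835, -0.649]
contact_force: [-0.0, -0.0, 0.2]
opening: 0.0685
```

```bash
python3 - <<'E'
from h import *
state()
t=snap('top');s=snap('scene')
a=cv2.resize(t['frame'][130:270,270:390],None,fx=3.3,fy=3.3,interpolation=cv2.INTER_CUBIC)
b=cv2.resize(s['frame'][200:340,270:390],None,fx=3.3,fy=3.3,interpolation=cv2.INTER_CUBIC)
cv2.imwrite('pics/p1.png',cv2.cvtColor(np.hstack([a,b]),cv2.COLOR_RGB2BGR))
E
```

```text
9.53 q [ 0.04  0.38  1.66 -0.75  1.23  0.33] p [659.7 -30.9 114.8] z [ 0.018 -0.642 -0.766] jaw [1.    0.025 0.002] tip [661.  -77.8  58.9] F [-0.  -0.   0.2] op 0.0685
```

View pics/p1.png

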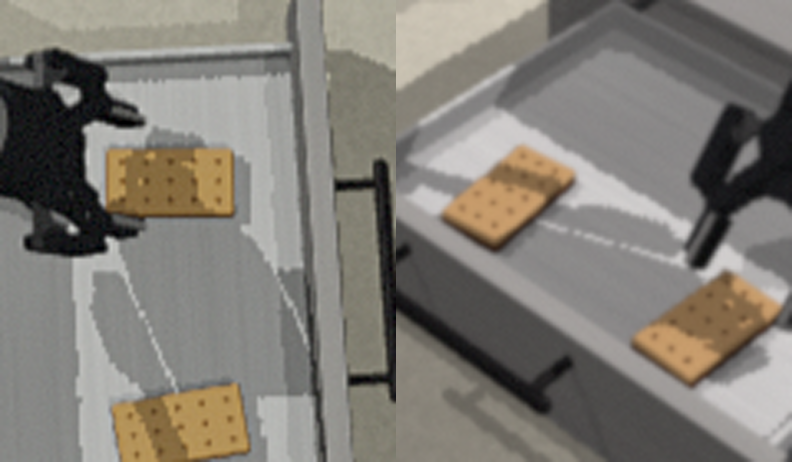

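Request:
arm_command(rows="-1 0 -3 0 0 0;-1 0 -5 0 0 0;-1 0 -6 0 0 0;-1 0 -7 0 0 0")

```text
t: 10.12
tool_pos: [0.6584, -0.0308, 0.1073]
tool_rot: [1.791, 1.836, -0.65]
contact_force: [-0.5, 0.5, -0.4]
opening: 0.0682
```

```bash
python3 - <<'E'
from h import *
state()
E
```

```text
10.12 q [ 0.04  0.39  1.66 -0.75  1.22  0.34] p [658.4 -30.8 107.3] z [ 0.017 -0.642 -0.766] jaw [1.    0.025 0.002] tip [659.7 -77.7  51.4] F [-0.5  0.5 -0.4] op 0.0682
```

Request:
arm_command(rows="0 0 0 0 0 0;0 0 0 0 0 0;0 0 0 0 0 0;0 0 0 0 0 0;0 0 0 0 0 0", jaw=0, squeeze=50)

```text
t: 10.75
tool_pos: [0.6585, -0.0308, 0.1075]
tool_rot: [1.791, 1.836, -0.649]
contact_force: [0.3, 0.8, 1.1]
opening: 0.0484
```

Request:
arm_command(rows="0 0 10 0 0 0;0 0 30 0 0 0;0 0 60 0 0 0;0 0 90 0 0 0;0 0 90 0 0 0")

```text
t: 11.38
tool_pos: [0.6605, -0.0308, 0.2027]
tool_rot: [1.791, 1.83, -0.641]
contact_force: [0.5, 0.5, -0.1]
opening: 0.0485
```

```bash
python3 - <<'E'
from h import *
state()
t=snap('top');s=snap('scene')
a=cv2.resize(t['frame'][130:270,270:390],None,fx=3.3,fy=3.3,interpolation=cv2.INTER_CUBIC)
b=cv2.resize(s['frame'][170:310,300:420],None,fx=3.3,fy=3.3,interpolation=cv2.INTER_CUBIC)
cv2.imwrite('pics/p2.png',cv2.cvtColor(np.hstack([a,b]),cv2.COLOR_RGB2BGR))
E
```

```text
11.38 q [ 0.04  0.27  1.63 -0.72  1.32  0.24] p [660.5 -30.8 202.7] z [ 0.024 -0.642 -0.766] jaw [1.    0.026 0.01 ] tip [662.3 -77.7 146.8] F [ 0.5  0.5 -0.1] op 0.0485
```

View pics/p2.png

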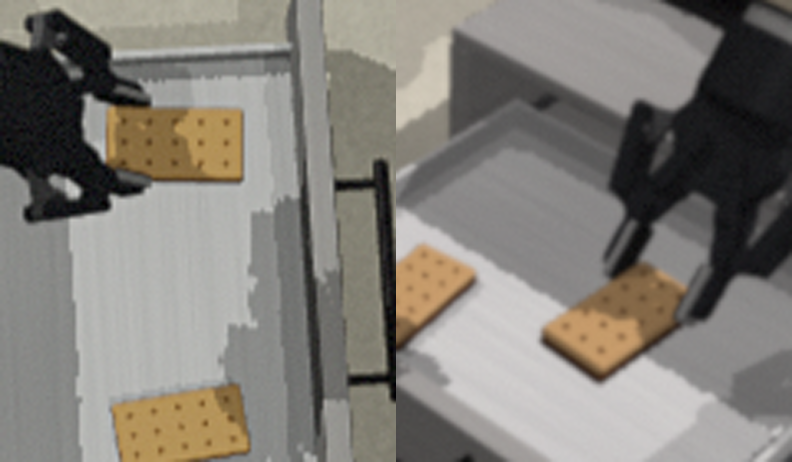

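Request:
arm_command(rows="0 0 60 0 0 0;0 -15 120 10 0.3 0;0 -30 140 20 0.5 0;0 -30 140 31 0.8 0;0 -30 140 41 1 0;0 -30 140 51 1.4 0;0 -30 140 61 1.7 0;0 -30 140 71 2 0;0 -30 140 81 2.2 0;0 -30 140 91 2.4 0;0 -30 140 100 2.6 0;0 -30 140 108 2.8 0")

```text
t: 12.98
tool_pos: [0.6581, -0.0612, 0.3354]
tool_rot: [-1.463, -1.491, -0.988]
contact_force: [-0.9, 0.8, -1.2]
opening: 0.0484
```

```bash
python3 - <<'E'
from h import *
state(); delta((659,-61,150),68,1.5)
E
```

```text
12.97 q [-0.47  0.32  1.48  1.06  1.92 -0.41] p [658.1 -61.2 335.4] z [-0.023  0.93  -0.368] jaw [ 1.     0.022 -0.006] tip [656.4   6.7 308.5] F [-0.9  0.8 -1.2] op 0.0484
dp [   1.    0. -185.] dr [-0.4 -0.3  0.2]
```

Request:
arm_command(rows="1 0 -40 0 0 0;1 0 -80 0 0 0;1 0 -120 0 0 0;1 0 -150 0 0 0;1 0 -170 0 0 0;1 0 -180 0 0 0;1 0 -184 0 0 0;1 0 -184 0 0 0")

```text
t: 13.98
tool_pos: [0.6595, -0.0614, 0.1522]
tool_rot: [-1.463, -1.492, -0.989]
contact_force: [-0.5, 0.4, -0.5]
opening: 0.0484
```

```bash
python3 - <<'E'
from h import *
state()
t=snap('top');s=snap('scene')
a=cv2.resize(t['frame'][130:290,250:390],None,fx=2.8,fy=2.8,interpolation=cv2.INTER_CUBIC)
b=cv2.resize(s['frame'][160:320,290:430],None,fx=2.8,fy=2.8,interpolation=cv2.INTER_CUBIC)
cv2.imwrite('pics/p3.png',cv2.cvtColor(np.hstack([a,b]),cv2.COLOR_RGB2BGR))
E
```

```text
13.97 q [-0.47  0.54  1.53  0.99  1.78 -0.65] p [659.5 -61.4 152.2] z [-0.023  0.929 -0.368] jaw [ 1.     0.023 -0.004] tip [657.8   6.5 125.3] F [-0.5  0.4 -0.5] op 0.0484
```

View pics/p3.png

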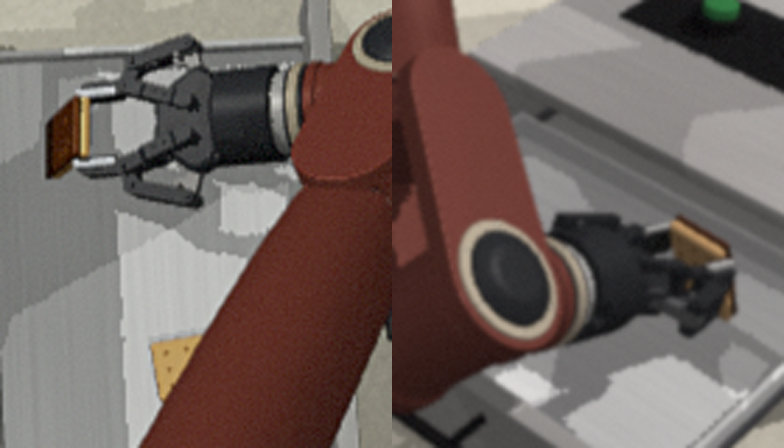

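Request:
arm_command(rows="0 0 -5 0 0 0;0 0 -8 0 0 0;0 0 -10 0 0 0;0 0 -10 0 0 0")

```text
t: 14.58
tool_pos: [0.6595, -0.0614, 0.1423]
tool_rot: [-1.463, -1.492, -0.989]
contact_force: [0.6, 0.4, -0.5]
opening: 0.0484
```

Request:
arm_command(rows="0 0 -2 0 0 0;0 0 -3 0 0 0;0 0 -3 0 0 0")

```text
t: 14.95
tool_pos: [0.6594, -0.0613, 0.1392]
tool_rot: [-1.463, -1.492, -0.989]
contact_force: [-0.9, -0.2, -1.3]
opening: 0.0484
```

Request:
arm_command(rows="0 0 0 0 0 0;0 0 0 0 0 0;0 0 0 0 0 0;0 0 0 0 0 0;0 0 0 0 0 0;0 0 0 0 0 0", jaw=0.9)

```text
t: 15.7
tool_pos: [0.6594, -0.0613, 0.1392]
tool_rot: [-1.463, -1.492, -0.989]
contact_force: [-0.9, 0.4, -0.2]
opening: 0.077
```

```bash
python3 - <<'E'
from h import *
state()
t=snap('top');s=snap('scene')
a=cv2.resize(t['frame'][130:290,250:390],None,fx=2.8,fy=2.8,interpolation=cv2.INTER_CUBIC)
b=cv2.resize(s['frame'][160:320,290:430],None,fx=2.8,fy=2.8,interpolation=cv2.INTER_CUBIC)
cv2.imwrite('pics/p4.png',cv2.cvtColor(np.hstack([a,b]),cv2.COLOR_RGB2BGR))
E
```

```text
15.7 q [-0.47  0.55  1.53  0.99  1.77 -0.67] p [659.4 -61.3 139.2] z [-0.023  0.929 -0.368] jaw [ 1.     0.023 -0.004] tip [657.8   6.5 112.3] F [-0.9  0.4 -0.2] op 0.077
```

View pics/p4.png

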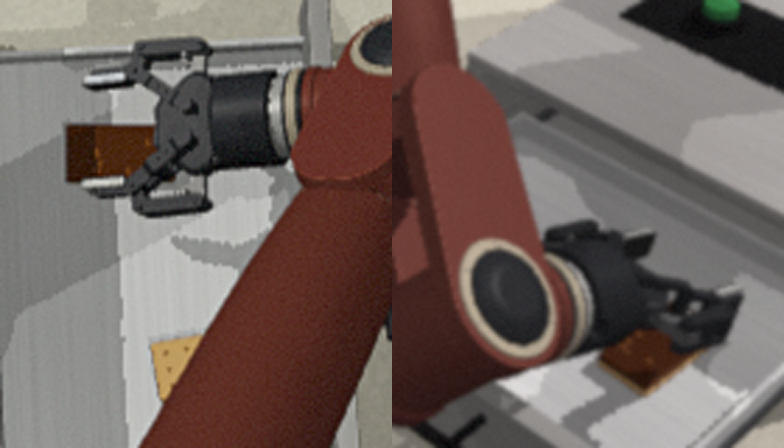

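Biscuit A lies flat, brown side up. Lifting and moving to B.

Request:
arm_command(rows="0 0 40 0 0 0;0 0 90 0 0 0;0 0 140 0 0 0;0 0 180 0 0 0;0 0 200 0 0 0;0 0 200 0 0 0", jaw=0.8)

```text
t: 16.55
tool_pos: [0.6596, -0.0614, 0.3403]
tool_rot: [-1.463, -1.494, -0.99]
contact_force: [-0.1, 0.2, 0.3]
opening: 0.0684
```

```bash
python3 - <<'E'
from h import *
state(); biscuits(); delta((471,-44,330),-40,11)
E
```

```text
16.55 q [-0.47  0.32  1.47  1.06  1.93 -0.41] p [659.6 -61.4 340.3] z [-0.022  0.929 -0.37 ] jaw [ 1.     0.023 -0.002] tip [658.1   6.4 313.3] F [-0.1  0.2  0.3] op 0.0684
bisc 485 -73 size [28. 55.] ang 63.0 rgb [109.  70.  38.]
bisc 655 -43 size [67. 39.] ang 87.5 rgb [109.  70.  38.]
dp [-188.   17.   -8.] dr [-107.8  -11.8    6.9]
```

Request:
arm_command(rows="-188 17 -8 -108 -12 7;-188 17 -8 -108 -12 7;-188 17 -8 -108 -12 7;-188 17 -8 -108 -12 7;-188 17 -8 -108 -12 7;-188 17 -8 -108 -12 7;-188 17 -8 -108 -12 7;-188 17 -8 -108 -12 7;-188 17 -8 -108 -12 7;-188 17 -8 -108 -12 7;-188 17 -8 -108 -12 7;-188 17 -8 -108 -12 7")

```text
t: 18.1
tool_pos: [0.471, -0.0442, 0.3286]
tool_rot: [1.612, 1.963, -0.59]
contact_force: [-0.4, -0.9, 0.8]
opening: 0.0684
```

```bash
python3 - <<'E'
from h import *
state(); biscuits(); delta((471,-44,107),-40,11)
E
```

```text
18.1 q [ 0.03 -0.36  2.02 -0.7   1.4  -0.07] p [471.  -44.2 328.6] z [ 0.123 -0.632 -0.766] jaw [ 0.981  0.194 -0.003] tip [479.9 -90.3 272.7] F [-0.4 -0.9  0.8] op 0.0684
bisc 484 -110 size [49. 90.] ang 11.1 rgb [129.  94.  52.]
bisc 658 -42 size [45. 66.] ang 1.6 rgb [129.  94.  52.]
dp [  -0.    1. -222.] dr [ 0.1 -0.1 -0.1]
```

Request:
arm_command(rows="0 1 -50 0 0 0;0 1 -100 0 0 0;0 1 -150 0 0 0;0 1 -190 0 0 0;0 1 -210 0 0 0;0 1 -218 0 0 0;0 1 -221 0 0 0;0 1 -221 0 0 0")

```text
t: 19.15
tool_pos: [0.472, -0.0438, 0.1095]
tool_rot: [1.613, 1.96, -0.588]
contact_force: [-0.0, 0.6, -0.3]
opening: 0.068
```

```bash
python3 - <<'E'
from h import *
state(); delta((471,-44,107),-40,11); biscuits()
E
```

```text
19.15 q [ 0.03 -0.06  2.17 -0.81  1.06  0.26] p [472.  -43.8 109.5] z [ 0.124 -0.632 -0.765] jaw [0.981 0.192 0.001] tip [481.1 -90.   53.7] F [-0.   0.6 -0.3] op 0.068
dp [-1. -0. -3.] dr [ 0.1  0.1 -0.1]
bisc 484 -111 size [49. 90.] ang 11.1 rgb [117.  85.  46.]
bisc 658 -39 size [45. 73.] ang 1.6 rgb [117.  85.  46.]
```

Request:
arm_command(rows="-1 0 -3 0 0 0;-1 0 -3 0 0 0;-1 0 -3 0 0 0")

```text
t: 19.58
tool_pos: [0.4711, -0.0437, 0.1069]
tool_rot: [1.613, 1.96, -0.587]
contact_force: [-0.0, 0.5, 0.0]
opening: 0.0686
```

Request:
arm_command(rows="0 0 0 0 0 0;0 0 0 0 0 0;0 0 0 0 0 0;0 0 0 0 0 0;0 0 0 0 0 0", jaw=0, squeeze=50)

```text
t: 20.2
tool_pos: [0.4714, -0.0436, 0.1072]
tool_rot: [1.613, 1.959, -0.586]
contact_force: [0.3, 3.2, 4.3]
opening: 0.0483
```

Request:
arm_command(rows="0 0 10 0 0 0;0 0 30 0 0 0;0 0 60 0 0 0;0 0 90 0 0 0;0 0 130 0 0 0;0 0 170 0 0 0;0 0 220 0 0 0;0 0 220 0 0 0")

```text
t: 21.2
tool_pos: [0.4727, -0.0437, 0.3329]
tool_rot: [1.613, 1.952, -0.578]
contact_force: [-0.6, -1.0, -0.4]
opening: 0.0488
```

```bash
python3 - <<'E'
from h import *
state()
p0=np.array([471,-44,107]); 
# fence-end pale edge relative to TCP at pick, in tool-plane coords
c=np.array([484,-110.5,52]); u=np.array([-np.sin(np.radians(11)),np.cos(np.radians(11)),0])
print('along',(c-p0)@u)
delta((485,-61,330),68,6)
biscuits()
E
```

```text
21.2 q [ 0.03 -0.37  2.02 -0.7   1.39 -0.07] p [472.7 -43.7 332.9] z [ 0.133 -0.632 -0.764] jaw [0.981 0.193 0.011] tip [482.4 -89.9 277.1] F [-0.6 -1.  -0.4] op 0.0488
along -67.75872463916474
dp [ 12. -17.  -3.] dr [107.   16.5  -2.9]
bisc 516 -118 size [ 57. 107.] ang 10.4 rgb [124.  92.  51.]
bisc 658 -37 size [45. 77.] ang 1.6 rgb [124.  92.  51.]
```

Request:
arm_command(rows="12 -26 0 107 16.5 -3;12 -26 0 107 16.5 -3;12 -26 0 107 16.5 -3;12 -26 0 107 16.5 -3;12 -26 0 107 16.5 -3;12 -26 0 107 16.5 -3;12 -26 0 107 16.5 -3;12 -26 0 107 16.5 -3;12 -26 0 107 16.5 -3;12 -26 0 107 16.5 -3;12 -26 0 107 16.5 -3;12 -26 0 107 16.5 -3")

```text
t: 22.75
tool_pos: [0.4836, -0.0694, 0.3289]
tool_rot: [-1.39, -1.548, -0.938]
contact_force: [-0.7, 0.0, -0.1]
opening: 0.0483
```

```bash
python3 - <<'E'
from h import *
state(); delta((485,-70,142),68,6)
E
```

```text
22.75 q [-0.61  0.    1.84  0.93  2.08 -0.59] p [483.6 -69.4 328.9] z [-0.1    0.922 -0.374] jaw [ 0.994  0.108 -0.001] tip [476.3  -2.1 301.6] F [-0.7  0.  -0.1] op 0.0483
dp [   1.   -1. -187.] dr [-0.1 -0.1 -0.2]
```

Request:
arm_command(rows="1 -1 -40 0 0 0;1 -1 -80 0 0 0;1 -1 -120 0 0 0;1 -1 -150 0 0 0;1 -1 -170 0 0 0;1 -1 -180 0 0 0;1 -1 -185 0 0 0;1 -1 -187 0 0 0;1 -1 -187 0 0 0")

```text
t: 23.88
tool_pos: [0.4849, -0.0707, 0.1424]
tool_rot: [-1.39, -1.549, -0.938]
contact_force: [-0.3, -0.4, -0.3]
opening: 0.0481
```

Request:
arm_command(rows="0 0 -2 0 0 0;0 0 -3 0 0 0;0 0 -3 0 0 0")

```text
t: 24.25
tool_pos: [0.4848, -0.0707, 0.1394]
tool_rot: [-1.39, -1.549, -0.938]
contact_force: [0.3, -0.4, -1.3]
opening: 0.0481
```

Request:
arm_command(rows="0 0 0 0 0 0;0 0 0 0 0 0;0 0 0 0 0 0;0 0 0 0 0 0;0 0 0 0 0 0;0 0 0 0 0 0", jaw=0.9)

```text
t: 25.0
tool_pos: [0.4848, -0.0707, 0.1394]
tool_rot: [-1.39, -1.549, -0.938]
contact_force: [-0.7, 0.2, -0.7]
opening: 0.0769
```

```bash
python3 - <<'E'
from h import *
state()
t=snap('top');s=snap('scene')
a=cv2.resize(t['frame'][140:320,240:380],None,fx=2.8,fy=2.8,interpolation=cv2.INTER_CUBIC)
b=cv2.resize(s['frame'][140:320,290:430],None,fx=2.8,fy=2.8,interpolation=cv2.INTER_CUBIC)
cv2.imwrite('pics/p5.png',cv2.cvtColor(np.hstack([a,b]),cv2.COLOR_RGB2BGR))
E
```

```text
25.0 q [-0.61  0.29  1.9   0.82  1.86 -0.87] p [484.8 -70.7 139.4] z [-0.1    0.922 -0.374] jaw [0.994 0.108 0.   ] tip [477.6  -3.4 112.1] F [-0.7  0.2 -0.7] op 0.0769
```

View pics/p5.png

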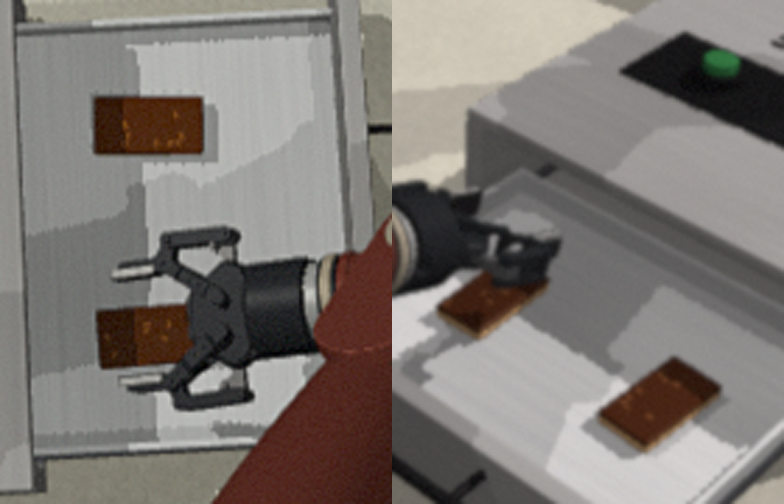

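Both biscuits lie flat, brown side up. Now lift and go to the handle.

Request:
arm_command(rows="0 0 40 0 0 0;0 0 90 0 0 0;0 0 140 0 0 0;0 0 180 0 0 0;0 0 200 0 0 0;0 0 200 0 0 0", jaw=0.3)

```text
t: 25.85
tool_pos: [0.4851, -0.0708, 0.3401]
tool_rot: [-1.391, -1.552, -0.939]
contact_force: [0.4, 0.1, 0.0]
opening: 0.0252
```

```bash
python3 - <<'E'
from h import *
state(); delta((586,-249,300),0,-86)
E
```

```text
25.85 q [-0.61 -0.    1.83  0.93  2.09 -0.58] p [485.1 -70.8 340.1] z [-0.099  0.921 -0.376] jaw [0.994 0.108 0.002] tip [477.9  -3.6 312.7] F [0.4 0.1 0. ] op 0.0252
dp [ 101. -178.  -40.] dr [-57.4  48.2 -80.2]
```

Request:
arm_command(rows="101 -178 -20 -57.4 48.2 -80.2;101 -178 -20 -57.4 48.2 -80.2;101 -178 -20 -57.4 48.2 -80.2;101 -178 -20 -57.4 48.2 -80.2;101 -178 -20 -57.4 48.2 -80.2;101 -178 -20 -57.4 48.2 -80.2;101 -178 -40 -57.4 48.2 -80.2;101 -178 -40 -57.4 48.2 -80.2;101 -178 -40 -57.4 48.2 -80.2;101 -178 -40 -57.4 48.2 -80.2;101 -178 -40 -57.4 48.2 -80.2;101 -178 -40 -57.4 48.2 -80.2")

```text
t: 27.35
tool_pos: [0.5857, -0.2481, 0.2969]
tool_rot: [-3.136, -0.113, 0.006]
contact_force: [0.8, -0.6, 0.6]
opening: 0.0257
```

```bash
python3 - <<'E'
from h import *
state(); delta((586,-249,152),0,-86)
t=snap('top'); a=cv2.resize(t['frame'][130:300,240:410],None,fx=3,fy=3,interpolation=cv2.INTER_CUBIC)
cv2.imwrite('pics/t3.png',cv2.cvtColor(a,cv2.COLOR_RGB2BGR))
E
```

```text
27.35 q [-0.52  0.09  1.59  0.    1.47  0.98] p [ 585.7 -248.1  296.9] z [-0.004  0.003 -1.   ] jaw [ 0.072 -0.997 -0.003] tip [ 585.4 -247.9  223.9] F [ 0.8 -0.6  0.6] op 0.0257
dp [   0.   -1. -145.] dr [-0.2 -0.2 -0.1]
```

View pics/t3.png

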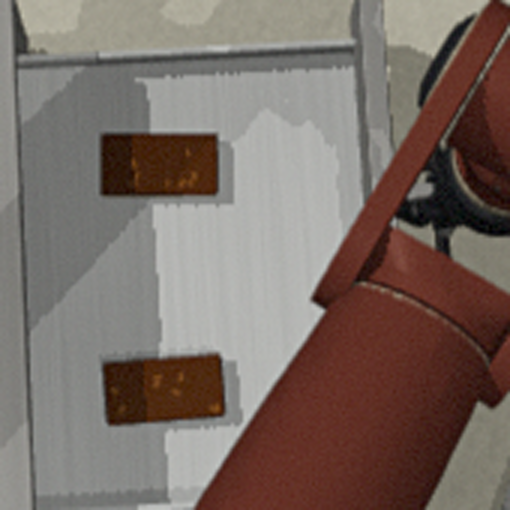

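Request:
arm_command(rows="0 -1 -50 0 0 0;0 -1 -100 0 0 0;0 -1 -130 0 0 0;0 -1 -142 0 0 0;0 -1 -145 0 0 0;0 -1 -145 0 0 0")

```text
t: 28.15
tool_pos: [0.5863, -0.25, 0.1538]
tool_rot: [-3.138, -0.112, 0.002]
contact_force: [-0.2, -0.1, 0.5]
opening: 0.0256
```

Request:
arm_command(rows="0 0 0 0 0 0;0 0 0 0 0 0;0 0 0 0 0 0;0 0 0 0 0 0;0 0 0 0 0 0", jaw=0, squeeze=60)

```text
t: 28.78
tool_pos: [0.5867, -0.2483, 0.1551]
tool_rot: [-3.134, -0.113, 0.001]
contact_force: [-1.9, 7.0, 2.6]
opening: 0.0086
```

Request:
arm_command(rows="-1 8 0 0 0 0;-2 25 0 0 0 0;-4 50 0 0 0 0;-6 75 0 0 0 0;-7 100 0 0 0 0;-9 125 0 0 0 0;-11 150 0 0 0 0;-13 175 0 0 0 0;-14 200 0 0 0 0;-16 220 0 0 0 0;-17 235 0 0 0 0;-17 240 0 0 0 0")

```text
t: 30.28
tool_pos: [0.5676, -0.0083, 0.1552]
tool_rot: [-3.136, -0.116, 0.011]
contact_force: [-8.4, -5.2, 2.0]
opening: 0.0084
```

Request:
arm_command(rows="0 6 0 0 0 0;-1 11 0 0 0 0;-1 14 0 0 0 0;-1 17 0 0 0 0;-1 20 0 0 0 0;-1 20 0 0 0 0")

```text
t: 31.02
tool_pos: [0.5661, 0.0112, 0.1552]
tool_rot: [-3.138, -0.116, 0.014]
contact_force: [-2.4, -5.9, -2.4]
opening: 0.009
```

Request:
arm_command(rows="0 3 0 0 0 0;0 6 0 0 0 0;0 9 0 0 0 0;0 12 0 0 0 0;0 12 0 0 0 0")

```text
t: 31.65
tool_pos: [0.5661, 0.0132, 0.1552]
tool_rot: [3.116, 0.116, -0.018]
contact_force: [-1.9, -43.0, -5.9]
opening: 0.0086
```

```bash
python3 - <<'E'
from h import *
state()
t=snap('top');s=snap('scene')
a=cv2.resize(t['frame'][110:340,190:310],None,fx=2.4,fy=2.4,interpolation=cv2.INTER_CUBIC)
b=cv2.resize(s['frame'][130:360,300:500],None,fx=2.4,fy=2.4,interpolation=cv2.INTER_CUBIC)
cv2.imwrite('pics/p6.png',cv2.cvtColor(np.hstack([a,b]),cv2.COLOR_RGB2BGR))
E
```

```text
31.65 q [-0.1   0.06  1.87 -0.03  1.22  1.41] p [566.1  13.2 155.2] z [-0.01  -0.024 -1.   ] jaw [ 0.074 -0.997  0.023] tip [565.4  11.5  82.3] F [ -1.9 -43.   -5.9] op 0.0086
```

View pics/p6.png

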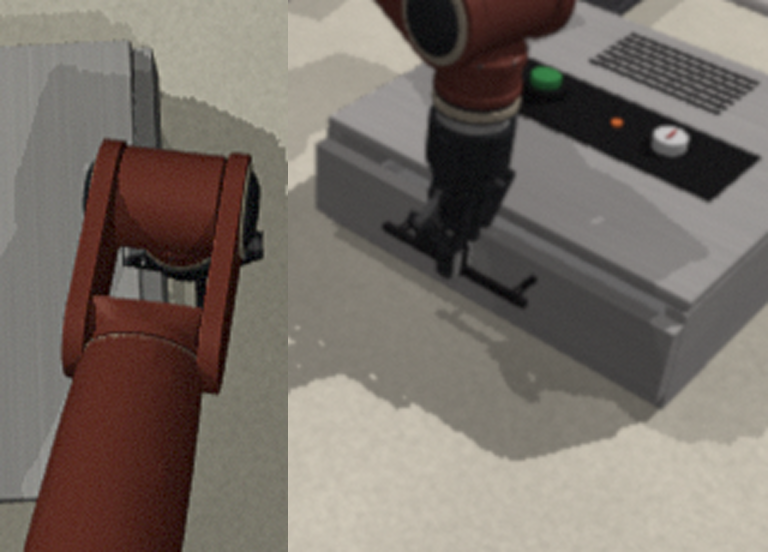

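Request:
arm_command(rows="0 0 0 0 0 0;0 0 0 0 0 0;0 0 0 0 0 0")

```text
t: 32.12
tool_pos: [0.5661, 0.0129, 0.1552]
tool_rot: [3.115, 0.116, -0.018]
contact_force: [-0.8, -8.1, -4.3]
opening: 0.0087
```

Request:
arm_command(rows="0 0 0 0 0 0;0 0 0 0 0 0;0 0 0 0 0 0;0 0 0 0 0 0", jaw=0.28)

```text
t: 32.62
tool_pos: [0.5663, 0.0133, 0.1556]
tool_rot: [3.115, 0.117, -0.017]
contact_force: [-0.1, 0.5, 0.0]
opening: 0.024
```

Request:
arm_command(rows="0 0 20 0 0 0;0 0 60 0 0 0;0 0 110 0 0 0;0 0 140 0 0 0;0 0 150 0 0 0;0 0 150 0 0 0")

```text
t: 33.38
tool_pos: [0.5665, 0.0133, 0.3063]
tool_rot: [3.115, 0.117, -0.015]
contact_force: [0.6, 0.2, -0.0]
opening: 0.024
```

```bash
python3 - <<'E'
from h import *
state(); delta((470,245,275),0,-86)
t=snap('top');s=snap('scene')
a=cv2.resize(t['frame'][110:340,140:310],None,fx=2.2,fy=2.2,interpolation=cv2.INTER_CUBIC)
b=cv2.resize(s['frame'][130:360,300:490],None,fx=2.2,fy=2.2,interpolation=cv2.INTER_CUBIC)
cv2.imwrite('pics/p7.png',cv2.cvtColor(np.hstack([a,b]),cv2.COLOR_RGB2BGR))
E
```

```text
33.38 q [-0.1  -0.08  1.74 -0.03  1.49  1.4 ] p [566.5  13.3 306.3] z [-0.009 -0.025 -1.   ] jaw [ 0.075 -0.997  0.024] tip [565.8  11.5 233.3] F [ 0.6  0.2 -0. ] op 0.024
dp [-96. 232. -31.] dr [ 1.4 -0.5 -0.3]
```

View pics/p7.png

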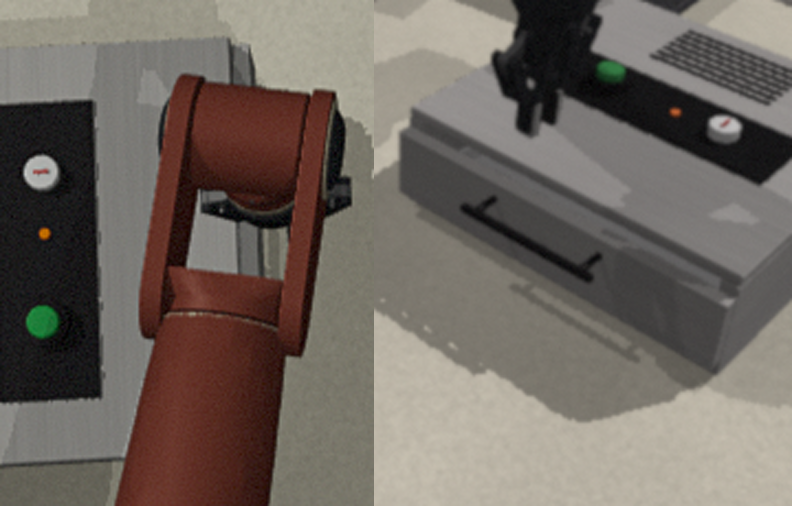

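The tray is closed flush and stays put. Now the button.

Request:
arm_command(rows="-30 60 0 1.4 -0.5 0;-60 120 0 1.4 -0.5 0;-96 180 0 1.4 -0.5 0;-96 232 0 1.4 -0.5 0;-96 232 -20 1.4 -0.5 0;-96 232 -31 1.4 -0.5 0;-96 232 -31 1.4 -0.5 0;-96 232 -31 1.4 -0.5 0", jaw=0)

```text
t: 34.48
tool_pos: [0.4702, 0.2442, 0.2728]
tool_rot: [3.139, 0.115, -0.006]
contact_force: [0.1, 0.0, -0.6]
opening: -0.0001
```

```bash
python3 - <<'E'
from h import *
state()
s=snap('scene')
b=cv2.resize(s['frame'][70:230,330:530],None,fx=3,fy=3,interpolation=cv2.INTER_CUBIC)
cv2.imwrite('pics/p8.png',cv2.cvtColor(b,cv2.COLOR_RGB2BGR))
E
```

```text
34.48 q [ 0.34 -0.15  1.86  0.    1.43  1.84] p [470.2 244.2 272.8] z [-0.004 -0.    -1.   ] jaw [ 0.073 -0.997 -0.   ] tip [469.9 244.2 199.8] F [ 0.1  0.  -0.6] op -0.0001
```

View pics/p8.png

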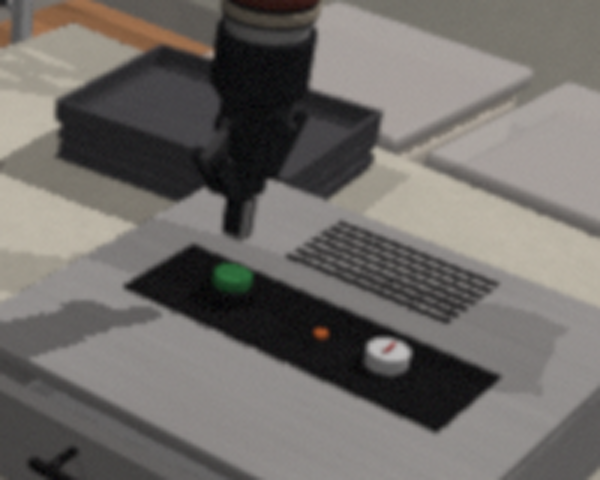

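Request:
arm_command(rows="0 0 -12 0 0 0;0 0 -22 0 0 0;0 0 -26 0 0 0;0 0 -29 0 0 0;0 0 -32 0 0 0;0 0 -34 0 0 0")

```text
t: 35.28
tool_pos: [0.4704, 0.2445, 0.2393]
tool_rot: [-3.139, -0.115, 0.005]
contact_force: [0.6, 0.3, -0.3]
opening: 0.0001
```

Request:
arm_command(rows="0 0 -2 0 0 0;0 0 -4 0 0 0;0 0 -5 0 0 0;0 0 -5 0 0 0")

```text
t: 35.78
tool_pos: [0.4705, 0.2445, 0.2347]
tool_rot: [-3.139, -0.115, 0.004]
contact_force: [-0.9, -0.1, 2.7]
opening: 0.0001
```

Request:
arm_command(rows="0 0 -2 0 0 0;0 0 -4 0 0 0;0 0 -6 0 0 0;0 0 -6 0 0 0;0 0 -6 0 0 0")

```text
t: 36.4
tool_pos: [0.4707, 0.2446, 0.2314]
tool_rot: [-3.139, -0.115, 0.004]
contact_force: [-7.7, -2.1, 15.9]
opening: 0.0
```

The button has bottomed out at 16 N. Lift off and check.

Request:
arm_command(rows="0 0 20 0 0 0;0 0 60 0 0 0;0 0 100 0 0 0;0 -60 120 0 0 0;-40 -130 120 0 0 0;-60 -190 120 0 0 0;-60 -250 120 0 0 0;-60 -300 120 0 0 0;-60 -300 120 0 0 0")

```text
t: 37.52
tool_pos: [0.4102, -0.0589, 0.3507]
tool_rot: [3.14, 0.103, -0.004]
contact_force: [0.3, 1.4, -0.5]
opening: 0.0002
```

```bash
python3 - <<'E'
from h import *
state()
t=snap('top');s=snap('scene')
a=cv2.resize(t['frame'],None,fx=.62,fy=.62,interpolation=cv2.INTER_AREA)
b=cv2.resize(s['frame'][60:357,230:626],None,fx=1,fy=1)
cv2.imwrite('pics/p9.png',cv2.cvtColor(np.hstack([a[:297],b]),cv2.COLOR_RGB2BGR))
E
```

```text
37.52 q [-0.32 -0.51  2.01 -0.    1.64  1.18] p [410.2 -58.9 350.7] z [-0.003 -0.    -1.   ] jaw [ 0.066 -0.998  0.   ] tip [410.  -58.9 277.7] F [ 0.3  1.4 -0.5] op 0.0002
```

View pics/p9.png

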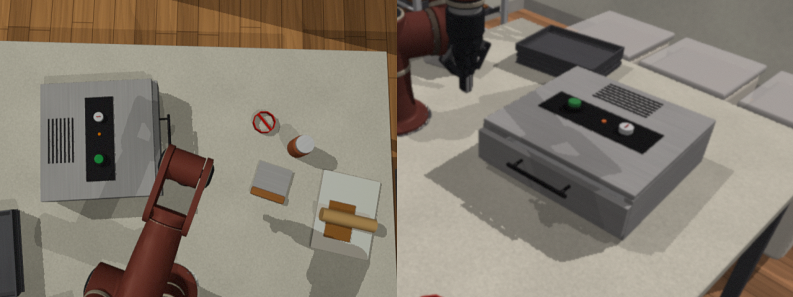

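```bash
python3 -c "
from station import workorder; print(workorder.finish_job())"
```

```text
the job is handed in; nothing more can be done
None
```

I turned both biscuits over, pushed the tray home, pressed the green button last and handed the job in at about 37.5 s. Only two biscuits were in the tray, in the outer lanes; the middle lane was empty.

- **Flipping:** I pulled the tray by its handle to its stop. For each biscuit I gripped the end nearest the dryer, lifted it and rolled it about 108°. I then set its lower end on the floor and let it fall over. I did not use the tray front as support.
- **Biscuits:** the last picture before closing showed both lying flat, brown side up, well inside the tray. They can't be seen once the tray is shut, so I could not check them after that.
- **Tray:** it went about 262 mm back to a hard end stop, and the panel sat closed against the dryer in the later pictures.
- **Button:** it bottomed out, with about 16 N on the tool against its 5 N spring.
- **Cutter, scraper and jar:** they looked unmoved in the final top view, but I did not measure them.

**Possible problem:** at the end of the push the tool read 43 N for a moment. That load went through the fingers on the handle, and I backed it off straight away. The 40 N limit is worded for the arm and gripper body, so I believe it does not apply here, but I can't confirm that.

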